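Seat the specimen pots in their matching stands

TASK

Put the four straight-sided specimen pots away in the aluminium pot stands, each in the stand of its own size: the largest pot in the largest stand and so on down to the smallest. Set each pot down upright and right down on the floor of its stand, do not drop it in, and leave the two narrow-necked bottles standing where they are.

Things in the scene. Friction and masses are not known exactly. Their poses are not given: they have to be found in the camera images.
- pot_xl: The largest specimen pot, loose and upright on the bench: a plain straight-sided white plastic cylinder with a flat grey screw lid of the same width (no neck), 64 mm in diameter and 74 mm tall in all, lid included (the lid is shut tight and is the top 13 mm). Grip it anywhere on its side. Origin: centre of its underside; z up.
- pot_l: The second largest specimen pot, loose and upright on the bench: a plain straight-sided white plastic cylinder with a flat grey screw lid of the same width (no neck), 52 mm in diameter and 66 mm tall in all, lid included (the lid is shut tight and is the top 13 mm). Grip it anywhere on its side. Origin: centre of its underside; z up.
- pot_m: The third largest specimen pot, loose and upright on the bench: a plain straight-sided white plastic cylinder with a flat grey screw lid of the same width (no neck), 42 mm in diameter and 58 mm tall in all, lid included (the lid is shut tight and is the top 13 mm). Grip it anywhere on its side. Origin: centre of its underside; z up.
- pot_s: The smallest specimen pot, loose and upright on the bench: a plain straight-sided white plastic cylinder with a flat grey screw lid of the same width (no neck), 32 mm in diameter and 52 mm tall in all, lid included (the lid is shut tight and is the top 13 mm). Grip it anywhere on its side. Origin: centre of its underside; z up.
- stand_xl: The largest pot stand, for the 64 mm pot: a round open aluminium cup fixed to the bench, 86 mm outside and 76 mm inside diameter (so 6 mm of play all round its pot), rim 16 mm above the bench, wall 5 mm, inner floor 5 mm above the bench. Origin: centre of its underside, at bench height; z up.
- stand_l: The second largest pot stand, for the 52 mm pot: a round open aluminium cup fixed to the bench, 74 mm outside and 64 mm inside diameter (so 6 mm of play all round its pot), rim 16 mm above the bench, wall 5 mm, inner floor 5 mm above the bench. Origin: centre of its underside, at bench height; z up.
- stand_m: The third largest pot stand, for the 42 mm pot: a round open aluminium cup fixed to the bench, 64 mm outside and 54 mm inside diameter (so 6 mm of play all round its pot), rim 16 mm above the bench, wall 5 mm, inner floor 5 mm above the bench. Origin: centre of its underside, at bench height; z up.
- stand_s: The smallest pot stand, for the 32 mm pot: a round open aluminium cup fixed to the bench, 54 mm outside and 44 mm inside diameter (so 6 mm of play all round its pot), rim 16 mm above the bench, wall 5 mm, inner floor 5 mm above the bench. Origin: centre of its underside, at bench height; z up.
- bottle_tall: A loose white plastic bottle with shoulders, a narrow neck and a small grey cap, 48 mm in diameter, 112 mm tall: not a pot. Origin: centre of its underside; z up.
- bottle_short: A loose white plastic bottle with shoulders, a narrow neck and a small grey cap, 38 mm in diameter, 88 mm tall: not a pot. Origin: centre of its underside; z up. Also on the bench, between the listed things: a marker, a slide mailer and forceps, all lower than 15 mm. Pots, stands and bottles stand at least 125 mm apart, centre to centre.
Mind the look-alikes: they are no part of the job. What is shaped like the bottle_short but red is not meant.

How it is judged:
At the end, for the whole second after the job is handed in: Each of the four pots stands in the stand of its own size: centre within 10 mm of the stand's, underside on the stand's floor (less than 9 mm above the bench; the floor is at 5 mm), upright within 0.1 rad and at rest; both bottles are upright (within 0.2 rad) and within 30 mm of where they began (horizontal distance between pot_xl and stand_xl below 0.01 m and z of pot_xl in the frame of stand_xl below 0.009 m and angle between each of pot_xl, pot_l, pot_m, pot_s's own z axis and vertical below 0.1 rad and linear speed of each of pot_xl, pot_l, pot_m, pot_s below 0.02 m/s and angular speed of each of pot_xl, pot_l, pot_m, pot_s below 0.3 rad/s and horizontal distance between pot_l and stand_l below 0.01 m and z of pot_l in the frame of stand_l below 0.009 m and horizontal distance between pot_m and stand_m below 0.01 m and z of pot_m in the frame of stand_m below 0.009 m and horizontal distance between pot_s and stand_s below 0.01 m and z of pot_s in the frame of stand_s below 0.009 m and distance of each of bottle_tall, bottle_short from where it was at the start of the episode below 0.03 m and angle between each of bottle_tall, bottle_short's own z axis and vertical below 0.2 rad); the robot touches nothing.
It fails at once if a pot is dropped into its stand (moving faster than 0.7 m/s in its last 50 mm) ((linear speed of pot_xl above 0.7 m/s and horizontal distance between pot_xl and stand_xl below 0.02 m and z of pot_xl in the frame of stand_xl below 0.05 m) or (linear speed of pot_l above 0.7 m/s and horizontal distance between pot_l and stand_l below 0.02 m and z of pot_l in the frame of stand_l below 0.05 m) or (linear speed of pot_m above 0.7 m/s and horizontal distance between pot_m and stand_m below 0.02 m and z of pot_m in the frame of stand_m below 0.05 m) or (linear speed of pot_s above 0.7 m/s and horizontal distance between pot_s and stand_s below 0.02 m and z of pot_s in the frame of stand_s below 0.05 m)).
It fails at once if the tall bottle is shifted by more than 30 mm or knocked over (distance of bottle_tall from where it was at the start of the episode above 0.03 m or angle between bottle_tall's own z axis and vertical above 0.35 rad).
It fails at once if the short bottle is shifted by more than 30 mm or knocked over (distance of bottle_short from where it was at the start of the episode above 0.03 m or angle between bottle_short's own z axis and vertical above 0.35 rad).
It also fails if it takes over 102 s, if anything falls off the work surface, if the arm or the gripper's body presses on something with over 40 N, if the wrist force passes 120 N, or if a joint passes its speed limit or range.

ROBOT

A 7-joint arm with a two-finger parallel gripper is mounted at the origin on the work surface. World frame = base frame: x ahead of the robot, y to its left, z up, the work surface at z = 0. Lengths are in m, angles in rad, forces in N, time in s.
With the tool pointing down it reaches from about 0.425 to 0.925 m from the base axis. Payload 6.8 kg.
Tool frame: the origin (TCP) lies on the centre line of the jaws, within the pads' length; the fingertips stand 25 mm ahead of it and the grasp point (between the pads) lies 6 mm ahead of it; z points along the fingers, y is the line along which they close (so a half turn about z gives the same grasp; the last joint's range is limited). The gripper opens to 85 mm and grips with 20 to 120 N. Pads are 22 mm wide; open, the fingers measure 114 mm over their backs; the gripper's body (76 mm by 85 mm) begins 54 mm behind the grasp point. The pads swing forward as they close: fully open they stand 13 mm farther back than shut.
Start: joints at [-1.339, 0.477, 0.022, 1.555, -0.011, 1.109, -0.083], TCP at [0.225, 0.636, 0.256] pointing down, gripper open.
Joint ranges: [-2.96, 2.96], [-0.34, 2.1], [-1.41, 1.46], [0.24, 2.44], [-1.37, 4.51], [0.17, 1.92], [-2.96, 2.96]. Speed limits (rad/s): [2.39, 2.39, 3.14, 3.14, 3.14, 3.14, 3.14].

INTERFACE

Orientations are given as a rotation vector (axis times angle).
In Python, from bench import status, imaging, workorder gives the robot as it stands.
- The arm moves only by the tool send_rows, never from a script. Its argument "steps" is a list of rows, each an object of numbers: "dx", "dy", "dz": the shift along the tool's x, y, z in cm; "yaw": the turn about the tool's z in degrees; "gripper": the opening, from 0 (shut) to 1 (fully open). A call has 1 to 5 rows; each row is the pose to reach, as a shift and turn from the pose commanded when the call began, along the tool's axes at that moment; what a row does not reach only later rows make up. A row lasts 1/8 s, in which the tool goes at most 62.5 mm and 10.7 degrees, less where a joint would pass 70% of its speed; a pose out of reach is approached as far as the arm can. A call with a gripper value outside its range is refused whole. The fingers move at their own pace and stop on an object; "force" is the grip in N (left out, the last holds). Time passes only in rows, so rows that repeat a pose let the fingers close. It gives the time, the measured TCP pose, the force, the opening and the grip force at its end, in the units of the state.
- status.get_obs(): the state, without advancing time (a new reading comes with each control period).
- imaging.grab_frame(name): name is "side" or "top" or "wrist"; returns a dict with "color" (420x560x3 uint8, red, green, blue), "depth" (420x560 float32, m along the optical axis (not along the pixel's ray), 0 where there is no reading), "K" (3x3 intrinsics, pixels), "R" (3x3) and "t" (3): a world point X has camera coordinates R X + t. Camera axes: x right, y down, z forward; pixel columns grow to the right and rows downward; lengths in m; the calibration is good to about 2 mm. The wrist camera is an equidistant fisheye: a pixel r from the principal point sees the ray r / f radians off the axis. A picture is of the moment at which its call begins.
- workorder.hand_in(): hands the job in; it is judged then, once.
The state is a dict: "clock": time; "joints": joint angles; "qvel": joint speeds; "tau": joint torques, N m; "tcp_pos": TCP position; "orientation": TCP orientation; "contact_force": force on the tool from outside, world axes, zero at the start; "moment": the same for the moment, N m; "grip_width": finger opening in m; "gripper_force": force on a finger pad.
Only numpy, scipy, OpenCV 4.12 (cv2) and the standard library are available. Lean on these libraries where they do the work, as an engineer would, in place of code of your own. Each camera call takes 0.05 s, during which the arm holds its last target. There are 200 camera calls.

## Working session

There is one attempt and no reset: what is moved stays moved. The work goes in short steps, Python scripts to look and compute and a tool call to move; the robot and the scene stay as the last step left them, time stands still between calls to the robot, and variables do not carry over. Pictures are saved under pics/ and viewed, at most 14 in all, crops included, and the job is handed in when it is done.

Besides the shell and the picture viewer there is one more tool, called after ">>>" by a JSON object that holds its "op" and its "data". send_rows: Moves the arm, as the interface text tells. Its arguments: {"type":"object","properties":{"steps":{"type":"array"},"force":{"type":"number"}},"required":["steps"]}

```bash
mkdir -p pics; ls
python3 - <<'E'
from bench import status, imaging
import cv2,numpy as np
print(status.get_obs())
for n in("top","side"):
    f=imaging.grab_frame(n); np.savez(f"{n}0.npz",**f)
    cv2.imwrite(f"pics/{n}0.png",f["color"][:,:,::-1]); print(n,f["K"],f["R"],f["t"])
E
```

```text
pics
{'clock': 0.0, 'joints': array([-1.33910731,  0.47779671,  0.0223483 ,  1.55646766, -0.0114638 ,
        1.10926996, -0.08306213]), 'qvel': array([-0.00131277, -0.00061746, -0.00039572,  0.0010439 ,  0.00065784,
       -0.00074267,  0.00038854]), 'tau': array([-1.12098930e-04, -5.96449757e+01,  1.60753325e+00, -2.81190026e+01,
        1.23930656e-02,  9.33466275e-03, -3.85729933e-06]), 'tcp_pos': array([0.22481286, 0.63588381, 0.25532127]), 'orientation': array([-5.31047009e-01, -3.09624390e+00,  2.84033226e-03]), 'contact_force': array([-0.70293041, -0.00658711, -0.05628572]), 'moment': array([ 0.01841696, -0.01882815, -0.02584972]), 'gripper_force': 0.0, 'grip_width': 0.08541038667653558}
top [[442.33955843   0.         282.24020124]
 [  0.         442.33955843 210.02769585]
 [  0.           0.           1.        ]] [[-0.00564389 -0.9999219   0.01115059]
 [-0.99484183  0.00448513 -0.10133911]
 [ 0.10128118 -0.01166502 -0.99478945]] [0.0028065  0.54528143 1.18263505]
side [[463.12156116   0.         279.35135626]
 [  0.         463.12156116 208.3474721 ]
 [  0.           0.           1.        ]] [[ 0.91028035 -0.41362199  0.01750799]
 [-0.23968132 -0.56101846 -0.79234535]
 [ 0.33755377  0.71706006 -0.60982155]] [-0.49801981  0.17623321  1.13597459]
```

View pics/top0.png

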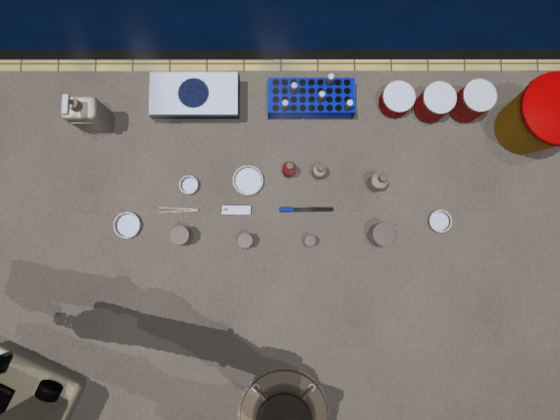

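View pics/side0.png

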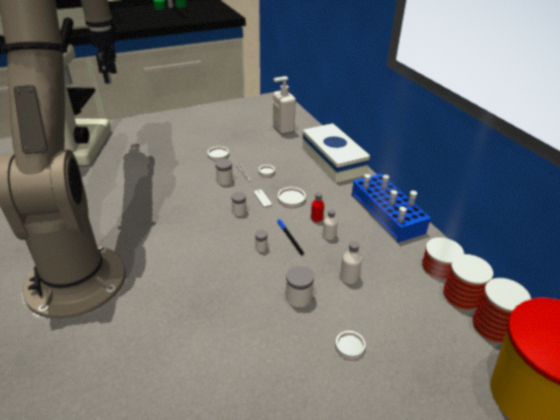

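The top view shows four grey-lidded pots near (180,234), (245,240), (310,240) and (382,233). The stands are white rings near (127,225), (189,185), (248,180) and (440,221). Bottles stand at (319,171) and (378,181), and the red look-alike at (289,169). The side view agrees with this.

```bash
cat > h.py <<'E'
import numpy as np, cv2
def pts(f):
    d=f["depth"];v,u=np.mgrid[:d.shape[0],:d.shape[1]];K=f["K"]
    c=np.stack([(u-K[0,2])/K[0,0]*d,(v-K[1,2])/K[1,1]*d,d],-1)
    return (c-f["t"])@f["R"]
def ray(f,u,v,z):
    K=f["K"];r=np.array([(u-K[0,2])/K[0,0],(v-K[1,2])/K[1,1],1])@f["R"];o=-f["t"]@f["R"]
    return o+r*(z-o[2])/r[2]
def blobs(f,lo=.009):
    P=pts(f);m=((P[...,2]>lo)&(f["depth"]>0)&(P[...,0]>.35)&(P[...,0]<.72)&(abs(P[...,1])<.6)).astype(np.uint8)
    n,L,S,C=cv2.connectedComponentsWithStats(m)
    return P,[(L==i) for i in range(1,n) if S[i,4]>12]
E
python3 - <<'E'
import numpy as np,cv2
from h import *
f=dict(np.load("top0.npz"));P,B=blobs(f)
for m in B:
    q=P[m];h=np.percentile(q[:,2],98)
    # top-layer pixels -> enclosing circle -> ray on plane
    t=m&(P[...,2]>h-.008)
    c=max(cv2.findContours(t.astype(np.uint8),cv2.RETR_EXTERNAL,cv2.CHAIN_APPROX_NONE)[0],key=cv2.contourArea)
    hull=cv2.convexHull(c); M=cv2.moments(hull)
    if M["m00"]==0: continue
    u,v=M["m10"]/M["m00"],M["m01"]/M["m00"]
    W=np.array([ray(f,*p[0],h) for p in c])
    ext=np.ptp(W[:,:2],0)*1000
    print(np.round([u,v]),"h",round(h,4),"xy",ray(f,u,v,h)[:2].round(4),"ext",ext.round(0),m.sum(),f["color"][m].mean(0).round())
E
```

```text
[290. 166.] h 0.0915 xy [ 0.6553 -0.0195] ext [16. 16.] 184 [128.  83.  82.]
[321. 168.] h 0.0912 xy [ 0.6504 -0.1011] ext [19. 16.] 188 [135. 127. 121.]
[248. 181.] h 0.0217 xy [0.6275 0.0939] ext [81. 83.] 190 [168. 167. 171.]
[383. 177.] h 0.1153 xy [ 0.6196 -0.2583] ext [21. 21.] 335 [134. 126. 120.]
[188. 185.] h 0.0199 xy [0.6168 0.2586] ext [50. 53.] 121 [162. 161. 164.]
[228. 209.] h 0.0124 xy [0.55   0.1495] ext [20. 30.] 35 [194. 197. 205.]
[243. 208.] h 0.0129 xy [0.5521 0.1085] ext [14. 30.] 29 [199. 202. 213.]
[305. 209.] h 0.0173 xy [ 0.5476 -0.0623] ext [  9. 138.] 181 [71. 78. 98.]
[440. 221.] h 0.0207 xy [ 0.5134 -0.4349] ext [61. 61.] 149 [170. 169. 172.]
[127. 225.] h 0.0195 xy [0.5067 0.4251] ext [71. 71.] 169 [158. 158. 161.]
[384. 234.] h 0.0783 xy [ 0.4752 -0.2653] ext [60. 63.] 565 [134. 128. 125.]
[179. 235.] h 0.0704 xy [0.476  0.2701] ext [50. 50.] 380 [141. 134. 131.]
[245. 240.] h 0.0627 xy [0.4615 0.0996] ext [40. 39.] 206 [151. 144. 141.]
[310. 241.] h 0.0568 xy [ 0.4602 -0.072 ] ext [29. 29.] 117 [145. 138. 135.]
```

```bash
cat >> h.py <<'E'
from scipy.spatial.transform import Rotation as Ro
def to(x,y,z=None):
    from bench import status
    s=status.get_obs();p=s["tcp_pos"];R=Ro.from_rotvec(s["orientation"]).as_matrix()
    d=np.array([x,y,p[2] if z is None else z])-p
    print("tcp",p.round(4),"tilt",R[:,2].round(3),"shift cm",(R.T@d*100).round(2),"j7",s["joints"][6].round(2))
E
python3 - <<'E'
from h import *
f=dict(np.load("top0.npz"));g=f["color"].min(2)
for n,(u,v),dia in(("xl",(248,181),86),("l",(127,225),74),("m",(440,221),64),("s",(188,185),54)):
    w=np.zeros_like(g);w[v-25:v+25,u-25:u+25]=(g>150)[v-25:v+25,u-25:u+25]
    c=max(cv2.findContours(w,cv2.RETR_EXTERNAL,cv2.CHAIN_APPROX_NONE)[0],key=cv2.contourArea)
    W=np.array([ray(f,*p[0],.016)[:2] for p in cv2.convexHull(c)],np.float32)
    E=cv2.fitEllipse(W*1000);print("stand",n,np.round(E[0],1),np.round(E[1],1),"want",dia-2)
P=pts(f)
for n,(u,v),h,dia in(("xl",(384,234),.074,64),("l",(179,235),.066,52),("m",(245,240),.058,42),("s",(310,241),.052,32)):
    w=np.zeros_like(g);s=np.s_[v-25:v+25,u-25:u+25];w[s]=(P[...,2]>h-.008)[s]
    c=max(cv2.findContours(w,cv2.RETR_EXTERNAL,cv2.CHAIN_APPROX_NONE)[0],key=cv2.contourArea)
    W=np.array([ray(f,*p[0],h)[:2] for p in cv2.convexHull(c)],np.float32)
    E=cv2.fitEllipse(W*1000);print("pot",n,np.round(E[0],1),np.round(E[1],1),"want",dia-2)
# side-view check of known objects' predicted pixels
f=dict(np.load("side0.npz"));Q,B=blobs(f,.012)
for m in B:
    q=Q[m];h=np.percentile(q[:,2],98)
    t=q[q[:,2]>h-.004];print("side",(t.min(0)/2+t.max(0)/2).round(4),np.ptp(t,axis=0).round(3),len(q))
to(.475,-.265)
E
```

```text
stand xl [631.9  96.6] [85.3 85.7] want 84
stand l [508.5 428.8] [72.9 74.2] want 72
stand m [ 515.3 -437.9] [61.9 64.3] want 62
stand s [619.8 261.4] [53.2 53.9] want 52
pot xl [ 475.6 -265.9] [62.4 64.2] want 62
pot l [476.3 270.9] [51.1 51.7] want 50
pot m [461.7  99.7] [40.6 41. ] want 40
pot s [460.1 -72.4] [29.8 31.2] want 30
side [0.487  0.4282 0.0165] [0.032 0.065 0.004] 28
side [0.5217 0.4213 0.0167] [0.042 0.061 0.004] 32
side [0.4755 0.2682 0.0668] [0.048 0.052 0.005] 342
side [0.616  0.2582 0.0169] [0.049 0.053 0.006] 57
side [0.63   0.0934 0.0177] [0.083 0.083 0.005] 120
side [0.4611 0.0997 0.0585] [0.038 0.041 0.004] 271
side [ 0.6565 -0.0203  0.0883] [0.019 0.02  0.006] 277
side [ 0.6517 -0.1014  0.0878] [0.017 0.02  0.006] 305
side [ 0.4606 -0.0728  0.0528] [0.029 0.034 0.005] 207
side [ 0.6205 -0.2607  0.1122] [0.02  0.022 0.006] 623
side [ 0.4757 -0.2678  0.0744] [0.061 0.063 0.005] 919
side [ 0.5138 -0.4374  0.0168] [0.063 0.063 0.004] 203
tcp [0.2248 0.6359 0.2554] tilt [-0.    -0.002 -1.   ] shift cm [-53.61 -76.61   0.13] j7 -0.08
```

The top-view sizes match every stand and pot, and the side view agrees within about 3 mm. I'll use blended centres and start with pot_l, which is nearest.

```bash
python3 -c "
from h import *
to(.476,.2695)"
```

```text
tcp [0.2248 0.6359 0.2554] tilt [-0.    -0.002 -1.   ] shift cm [-35.9  -26.18   0.05] j7 -0.08
```

>>> {"op": "send_rows", "data": {"steps": [{"dx": -4.5, "dy": -3.3, "yaw": -5, "gripper": 1}, {"dx": -9, "dy": -6.5, "yaw": -10, "gripper": 1}, {"dx": -13.5, "dy": -9.8, "yaw": -15, "gripper": 1}, {"dx": -18, "dy": -13.1, "yaw": -19.5, "gripper": 1}, {"dx": -22, "dy": -16, "yaw": -19.5, "gripper": 1}], "force": 60}}

```text
validation failed for argument at $.st...
```

```bash
python3 -c "
from h import *
to(.476,.2695)"
```

```text
tcp [0.2248 0.6359 0.2554] tilt [-0.    -0.002 -1.   ] shift cm [-35.9  -26.18   0.05] j7 -0.08
```

>>> {"op": "send_rows", "data": {"steps": [{"dx": -4.5, "dy": -3.3, "dz": 0, "yaw": -5, "gripper": 1}, {"dx": -9, "dy": -6.5, "dz": 0, "yaw": -10, "gripper": 1}, {"dx": -13.5, "dy": -9.8, "dz": 0, "yaw": -15, "gripper": 1}, {"dx": -18, "dy": -13.1, "dz": 0, "yaw": -19.5, "gripper": 1}, {"dx": -22, "dy": -16, "dz": 0, "yaw": -19.5, "gripper": 1}], "force": 60}}

```text
clock: 0.72
tcp_pos: [0.3801, 0.4099, 0.256]
orientation: [0.001, -3.141, 0.001]
contact_force: [0.8, 0.5, -0.2]
grip_width: 0.0852
gripper_force: 0.0
```

```bash
python3 -c "
from h import *
to(.476,.2695)"
```

```text
tcp [0.3801 0.4099 0.256 ] tilt [-0.    -0.001 -1.   ] shift cm [-9.580e+00 -1.405e+01  1.000e-02] j7 0.64
```

>>> {"op": "send_rows", "data": {"steps": [{"dx": -3.3, "dy": -4.8, "dz": 0, "yaw": 0, "gripper": 1}, {"dx": -6.5, "dy": -9.6, "dz": 0, "yaw": 0, "gripper": 1}, {"dx": -9.6, "dy": -14.0, "dz": 1, "yaw": 0, "gripper": 1}, {"dx": -9.6, "dy": -14.0, "dz": 5, "yaw": 0, "gripper": 1}, {"dx": -9.6, "dy": -14.0, "dz": 9, "yaw": 0, "gripper": 1}]}}

```text
clock: 1.35
tcp_pos: [0.4757, 0.2714, 0.1655]
orientation: [0.002, 3.141, 0.001]
contact_force: [-0.3, -0.2, -0.4]
grip_width: 0.0854
gripper_force: 0.0
```

Run:
```python
from h import *
from bench import imaging
to(.476,.2695,.052)
f=imaging.grab_frame("wrist");np.savez("w0.npz",**f);cv2.imwrite("pics/w0.png",f["color"][:,:,::-1])
```

```text
tcp [0.4757 0.2714 0.1655] tilt [ 0.001  0.001 -1.   ] shift cm [-0.02 -0.2  11.35] j7 0.98
```

View pics/w0.png

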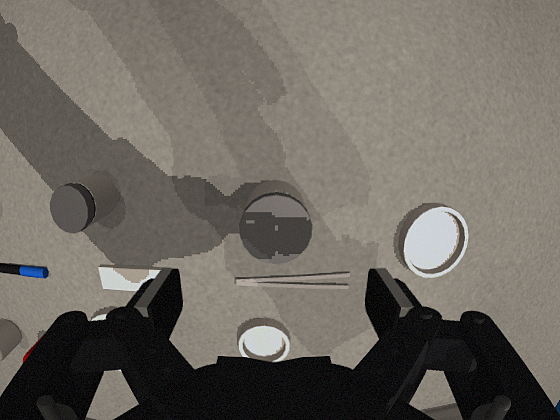

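The wrist view shows the pot_l lid at (275,225), midway between the fingers at columns 165 and 385. Stand_l is at (432,240) and stand_s at (263,340). Descending.

>>> {"op": "send_rows", "data": {"steps": [{"dx": 0, "dy": -0.2, "dz": 5, "yaw": 0, "gripper": 1}, {"dx": 0, "dy": -0.2, "dz": 9, "yaw": 0, "gripper": 1}, {"dx": 0, "dy": -0.2, "dz": 11.3, "yaw": 0, "gripper": 1}, {"dx": 0, "dy": -0.2, "dz": 11.3, "yaw": 0, "gripper": 0.5}, {"dx": 0, "dy": -0.2, "dz": 11.3, "yaw": 0, "gripper": 0.3}], "force": 60}}

```text
clock: 2.02
tcp_pos: [0.4759, 0.2711, 0.0546]
orientation: [-0.001, 3.14, 0.002]
contact_force: [0.3, 2.0, 6.6]
grip_width: 0.0518
gripper_force: 7.7
```

>>> {"op": "send_rows", "data": {"steps": [{"dx": 0, "dy": 0, "dz": 0, "yaw": 0, "gripper": 0.3}, {"dx": 0, "dy": 0, "dz": 0, "yaw": 0, "gripper": 0.3}, {"dx": 0, "dy": 0, "dz": 0, "yaw": 0, "gripper": 0.3}]}}

```text
clock: 2.4
tcp_pos: [0.4761, 0.271, 0.0549]
orientation: [-0.001, 3.139, 0.003]
contact_force: [-1.1, 1.0, 7.8]
grip_width: 0.0507
gripper_force: 63.0
```

>>> {"op": "send_rows", "data": {"steps": [{"dx": 0, "dy": 0, "dz": -2, "yaw": 0, "gripper": 0.3}, {"dx": 0, "dy": 0, "dz": -6, "yaw": 0, "gripper": 0.3}, {"dx": -1, "dy": 5, "dz": -6, "yaw": 0, "gripper": 0.3}, {"dx": -2, "dy": 10.5, "dz": -6, "yaw": 0, "gripper": 0.3}, {"dx": -3.1, "dy": 15.5, "dz": -6, "yaw": 0, "gripper": 0.3}]}}

```text
clock: 3.02
tcp_pos: [0.506, 0.4272, 0.114]
orientation: [-0.001, 3.141, 0.001]
contact_force: [1.2, -0.5, -1.2]
grip_width: 0.0509
gripper_force: 62.8
```

Run:
```python
from h import *
from bench import imaging
to(.507,.426,.060)
for n in ("wrist","side"):
    f=imaging.grab_frame(n);np.savez(n+"1.npz",**f);cv2.imwrite(f"pics/{n}1.png",f["color"][:,:,::-1])
cv2.imwrite("pics/side1c.png",cv2.resize(f["color"][80:230,140:340,::-1],None,fx=3,fy=3))
to(.507,.426,.060)
```

```text
tcp [0.506  0.4272 0.114 ] tilt [ 0.     0.001 -1.   ] shift cm [-0.1  -0.13  5.4 ] j7 0.83
tcp [0.5048 0.4329 0.1139] tilt [ 0.001  0.006 -1.   ] shift cm [-0.21 -0.73  5.39] j7 0.83
```

View pics/side1c.png

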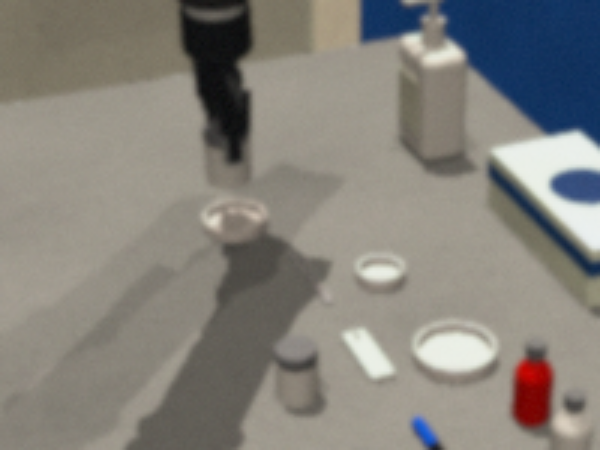

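Pot_l hangs upright above stand_l, at about (230,160) in the crop with the stand at (235,222). The arm was still swinging, so I'll let it settle while coming down slightly.

>>> {"op": "send_rows", "data": {"steps": [{"dx": 0, "dy": 0, "dz": 1, "yaw": 0, "gripper": 0.3}, {"dx": 0, "dy": 0, "dz": 2, "yaw": 0, "gripper": 0.3}, {"dx": 0, "dy": 0, "dz": 3, "yaw": 0, "gripper": 0.3}, {"dx": 0, "dy": 0, "dz": 3, "yaw": 0, "gripper": 0.3}, {"dx": 0, "dy": 0, "dz": 3, "yaw": 0, "gripper": 0.3}]}}

```text
clock: 3.75
tcp_pos: [0.5062, 0.4251, 0.0834]
orientation: [-0.0, 3.141, 0.0]
contact_force: [0.7, 0.8, -1.6]
grip_width: 0.0507
gripper_force: 63.0
```

```bash
cat >> h.py <<'E'
def wrist(f,u,v,z):
    K=f["K"];a=np.array([(u-K[0,2])/K[0,0],(v-K[1,2])/K[1,1]]);t=np.hypot(*a)
    r=np.r_[a/t*np.sin(t),np.cos(t)]@f["R"];o=-f["t"]@f["R"];return o+r*(z-o[2])/r[2]
E
python3 - <<'E'
from h import *
to(.507,.426,.060)
E
```

```text
tcp [0.5062 0.4251 0.0834] tilt [ 0.  0. -1.] shift cm [-0.07  0.09  2.34] j7 0.83
```

View pics/wrist1.png

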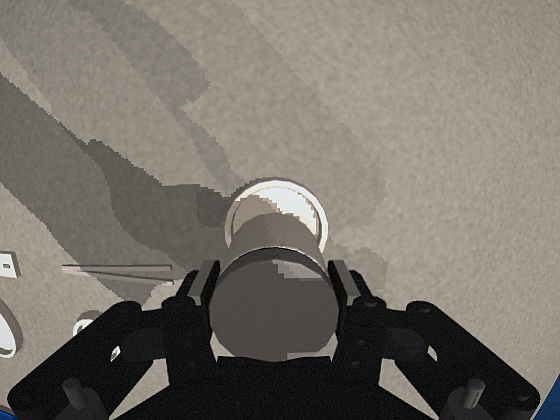

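The wrist view has pot_l, lid at (275,300), lined up with the ring at (277,220). Lowering gently.

>>> {"op": "send_rows", "data": {"steps": [{"dx": -0.1, "dy": 0.1, "dz": 0.8, "yaw": 0, "gripper": 0.3}, {"dx": -0.1, "dy": 0.1, "dz": 1.4, "yaw": 0, "gripper": 0.3}, {"dx": -0.1, "dy": 0.1, "dz": 1.9, "yaw": 0, "gripper": 0.3}, {"dx": -0.1, "dy": 0.1, "dz": 2.4, "yaw": 0, "gripper": 0.3}, {"dx": -0.1, "dy": 0.1, "dz": 2.5, "yaw": 0, "gripper": 0.3}]}}

```text
clock: 4.38
tcp_pos: [0.507, 0.4263, 0.0598]
orientation: [0.001, -3.141, 0.0]
contact_force: [-6.8, -4.0, 18.5]
grip_width: 0.0508
gripper_force: 64.4
```

>>> {"op": "send_rows", "data": {"steps": [{"dx": 0, "dy": 0, "dz": -0.1, "yaw": 0, "gripper": 0.6}, {"dx": 0, "dy": 0, "dz": -0.1, "yaw": 0, "gripper": 0.9}, {"dx": 0, "dy": 0, "dz": -0.1, "yaw": 0, "gripper": 1}, {"dx": 0, "dy": 0, "dz": -0.1, "yaw": 0, "gripper": 1}]}}

```text
clock: 4.88
tcp_pos: [0.5071, 0.4264, 0.0592]
orientation: [-0.001, 3.142, -0.0]
contact_force: [0.3, -1.0, 0.1]
grip_width: 0.0852
gripper_force: 0.0
```

>>> {"op": "send_rows", "data": {"steps": [{"dx": 0, "dy": 0, "dz": -1.5, "yaw": 0, "gripper": 1}, {"dx": 0, "dy": 0, "dz": -5, "yaw": 0, "gripper": 1}, {"dx": 0, "dy": 0, "dz": -10, "yaw": 0, "gripper": 1}, {"dx": 0, "dy": 0, "dz": -12, "yaw": 0, "gripper": 1}, {"dx": 1.5, "dy": -6, "dz": -12, "yaw": 0, "gripper": 1}]}}

```text
clock: 5.5
tcp_pos: [0.4926, 0.3713, 0.1821]
orientation: [-0.01, 3.137, 0.01]
contact_force: [1.0, -1.5, 0.1]
grip_width: 0.0854
gripper_force: 0.0
```

Run:
```python
from h import *
from bench import imaging
for n in ("top","side"):
    f=imaging.grab_frame(n);P,B=blobs(f,.03 if n=="side" else .04)
    for m in B:
        q=P[m];h=np.percentile(q[:,2],98);t=q[q[:,2]>h-.005];c=(t.min(0)/2+t.max(0)/2).round(4)
        if h<.14: print(n,c,np.ptp(t,axis=0).round(3))
to(.4613,.0997,.046)
```

```text
top [ 0.655  -0.0203  0.0897] [0.016 0.016 0.008]
top [ 0.6503 -0.1015  0.091 ] [0.014 0.016 0.005]
top [ 0.6209 -0.2595  0.1132] [0.021 0.02  0.007]
top [ 0.4749 -0.2671  0.0784] [0.06  0.061 0.009]
top [0.4616 0.0992 0.0605] [0.04  0.037 0.005]
top [ 0.4608 -0.0731  0.0539] [0.029 0.027 0.005]
side [0.5077 0.4244 0.0711] [0.05  0.056 0.006]
side [0.4617 0.0991 0.0578] [0.041 0.042 0.006]
side [ 0.6555 -0.0211  0.0881] [0.017 0.02  0.006]
side [ 0.6509 -0.1021  0.0874] [0.017 0.02  0.006]
side [ 0.4602 -0.0734  0.053 ] [0.029 0.032 0.006]
side [ 0.62   -0.2606  0.1109] [0.023 0.022 0.007]
side [ 0.4757 -0.2662  0.0742] [0.061 0.063 0.006]
tcp [0.491  0.3582 0.1787] tilt [-0.003 -0.006 -1.   ] shift cm [  2.78 -25.78  13.44] j7 0.88
```

Pot_l is seated in its stand, lid top at 0.071 m as expected. Next is pot_m.

>>> {"op": "send_rows", "data": {"steps": [{"dx": 0.6, "dy": -6, "dz": 0, "yaw": 0, "gripper": 1}, {"dx": 1.2, "dy": -12, "dz": 0, "yaw": 0, "gripper": 1}, {"dx": 1.8, "dy": -18, "dz": 0, "yaw": 0, "gripper": 1}, {"dx": 2.5, "dy": -23.5, "dz": 0, "yaw": 0, "gripper": 1}, {"dx": 3, "dy": -26.5, "dz": 2, "yaw": 0, "gripper": 1}]}}

```text
clock: 6.22
tcp_pos: [0.4625, 0.0982, 0.1603]
orientation: [0.005, 3.139, 0.001]
contact_force: [0.0, -0.4, -0.4]
grip_width: 0.0858
gripper_force: 0.0
```

>>> {"op": "send_rows", "data": {"steps": [{"dx": 0, "dy": 0, "dz": 2, "yaw": 0, "gripper": 1}, {"dx": 0, "dy": 0, "dz": 3, "yaw": 0, "gripper": 1}, {"dx": 0, "dy": 0, "dz": 3, "yaw": 0, "gripper": 1}]}}

```text
clock: 6.6
tcp_pos: [0.4619, 0.1016, 0.1289]
orientation: [0.002, -3.14, 0.001]
contact_force: [-0.8, 0.9, 0.4]
grip_width: 0.0856
gripper_force: 0.0
```

Run:
```python
from h import *
to(.4615,.0994,.046)
```

```text
tcp [0.4619 0.1016 0.1289] tilt [-0.001 -0.    -1.   ] shift cm [ 0.03 -0.22  8.29] j7 1.3
```

>>> {"op": "send_rows", "data": {"steps": [{"dx": 0, "dy": -0.2, "dz": 4, "yaw": 0, "gripper": 1}, {"dx": 0, "dy": -0.2, "dz": 7, "yaw": 0, "gripper": 1}, {"dx": 0, "dy": -0.2, "dz": 8.3, "yaw": 0, "gripper": 1}, {"dx": 0, "dy": -0.2, "dz": 8.3, "yaw": 0, "gripper": 1}, {"dx": 0, "dy": -0.2, "dz": 8.3, "yaw": 0, "gripper": 0.4}]}}

```text
clock: 7.22
tcp_pos: [0.4631, 0.0996, 0.0473]
orientation: [-0.001, 3.14, 0.001]
contact_force: [-0.2, -0.7, 0.1]
grip_width: 0.07
gripper_force: 0.0
```

>>> {"op": "send_rows", "data": {"steps": [{"dx": 0, "dy": 0, "dz": 0, "yaw": 0, "gripper": 0.2}, {"dx": 0, "dy": 0, "dz": 0, "yaw": 0, "gripper": 0.2}, {"dx": 0, "dy": 0, "dz": 0, "yaw": 0, "gripper": 0.2}, {"dx": 0, "dy": 0, "dz": 0, "yaw": 0, "gripper": 0.2}]}}

```text
clock: 7.72
tcp_pos: [0.4629, 0.0996, 0.0474]
orientation: [-0.001, 3.14, 0.001]
contact_force: [-1.8, -0.9, 7.8]
grip_width: 0.0407
gripper_force: 59.6
```

>>> {"op": "send_rows", "data": {"steps": [{"dx": 0, "dy": 0, "dz": -2, "yaw": 0, "gripper": 0.2}, {"dx": 0, "dy": 0, "dz": -7, "yaw": 0, "gripper": 0.2}, {"dx": 0, "dy": -1, "dz": -11, "yaw": 0, "gripper": 0.2}, {"dx": 0, "dy": -6, "dz": -11, "yaw": 0, "gripper": 0.2}, {"dx": 0, "dy": -12, "dz": -11, "yaw": 0, "gripper": 0.2}]}}

```text
clock: 8.35
tcp_pos: [0.4629, -0.0209, 0.1575]
orientation: [-0.006, 3.139, 0.001]
contact_force: [0.8, -0.6, -1.1]
grip_width: 0.0402
gripper_force: 60.8
```

>>> {"op": "send_rows", "data": {"steps": [{"dx": 0, "dy": -6, "dz": 0, "yaw": 0, "gripper": 0.2}, {"dx": -0.5, "dy": -12, "dz": 0, "yaw": 0, "gripper": 0.2}, {"dx": -1.5, "dy": -18, "dz": 0, "yaw": 0, "gripper": 0.2}, {"dx": -2.5, "dy": -24, "dz": 0, "yaw": 0, "gripper": 0.2}, {"dx": -3.5, "dy": -30, "dz": 0, "yaw": 0, "gripper": 0.2}]}}

```text
clock: 8.98
tcp_pos: [0.4976, -0.3224, 0.1567]
orientation: [-0.001, 3.141, 0.0]
contact_force: [1.0, -0.1, -0.5]
grip_width: 0.0405
gripper_force: 60.8
```

Run:
```python
from h import *
to(.516,-.4375,.0524)
```

```text
tcp [ 0.4976 -0.3224  0.1567] tilt [ 0.001  0.    -1.   ] shift cm [ -1.83 -11.51  10.42] j7 2.21
```

>>> {"op": "send_rows", "data": {"steps": [{"dx": -0.9, "dy": -5.5, "dz": 0, "yaw": 0, "gripper": 0.2}, {"dx": -1.8, "dy": -10.5, "dz": 0, "yaw": 0, "gripper": 0.2}, {"dx": -1.8, "dy": -11.5, "dz": 3, "yaw": 0, "gripper": 0.2}, {"dx": -1.8, "dy": -11.5, "dz": 6, "yaw": 0, "gripper": 0.2}, {"dx": -1.8, "dy": -11.5, "dz": 7, "yaw": 0, "gripper": 0.2}]}}

```text
clock: 9.6
tcp_pos: [0.5144, -0.4347, 0.0844]
orientation: [0.001, -3.139, -0.004]
contact_force: [0.2, 0.9, -0.1]
grip_width: 0.0403
gripper_force: 60.8
```

>>> {"op": "send_rows", "data": {"steps": [{"dx": 0, "dy": 0, "dz": 0.5, "yaw": 0, "gripper": 0.2}, {"dx": 0, "dy": 0, "dz": 0.5, "yaw": 0, "gripper": 0.2}]}}

```text
clock: 9.85
tcp_pos: [0.516, -0.4357, 0.0821]
orientation: [-0.001, 3.141, -0.001]
contact_force: [-0.0, -0.6, -1.2]
grip_width: 0.0411
gripper_force: 60.8
```

Run:
```python
from h import *
from bench import imaging
to(.516,-.4375,.0524)
f=imaging.grab_frame("side");cv2.imwrite("pics/side2c.png",cv2.resize(f["color"][230:400,250:450,::-1],None,fx=3,fy=3))
```

```text
tcp [ 0.516  -0.4357  0.0821] tilt [ 0.001 -0.001 -1.   ] shift cm [ 0.01 -0.18  2.97] j7 2.38
```

View pics/side2c.png

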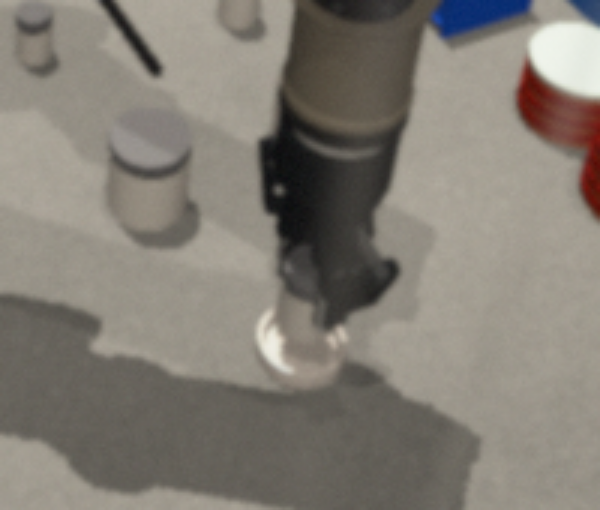

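The crop shows pot_m over stand_m at (302,345), upright and within the ring. Lowering.

>>> {"op": "send_rows", "data": {"steps": [{"dx": 0, "dy": -0.2, "dz": 1, "yaw": 0, "gripper": 0.2}, {"dx": 0, "dy": -0.2, "dz": 1.8, "yaw": 0, "gripper": 0.2}, {"dx": 0, "dy": -0.2, "dz": 2.4, "yaw": 0, "gripper": 0.2}, {"dx": 0, "dy": -0.2, "dz": 2.9, "yaw": 0, "gripper": 0.2}, {"dx": 0, "dy": -0.2, "dz": 3.1, "yaw": 0, "gripper": 0.2}]}}

```text
clock: 10.52
tcp_pos: [0.5154, -0.4376, 0.0524]
orientation: [0.0, -3.141, -0.002]
contact_force: [-8.7, 8.9, 30.1]
grip_width: 0.0408
gripper_force: 63.3
```

>>> {"op": "send_rows", "data": {"steps": [{"dx": 0, "dy": 0, "dz": -0.15, "yaw": 0, "gripper": 0.5}, {"dx": 0, "dy": 0, "dz": -0.15, "yaw": 0, "gripper": 0.9}, {"dx": 0, "dy": 0, "dz": -0.15, "yaw": 0, "gripper": 1}, {"dx": 0, "dy": 0, "dz": -0.15, "yaw": 0, "gripper": 1}]}}

```text
clock: 11.02
tcp_pos: [0.5154, -0.4376, 0.0515]
orientation: [0.001, -3.141, -0.0]
contact_force: [-0.1, 0.2, -0.6]
grip_width: 0.0852
gripper_force: 0.0
```

>>> {"op": "send_rows", "data": {"steps": [{"dx": 0, "dy": 0, "dz": -1.5, "yaw": 0, "gripper": 1}, {"dx": 0, "dy": 0, "dz": -5, "yaw": 0, "gripper": 1}, {"dx": 0, "dy": 0, "dz": -10, "yaw": 0, "gripper": 1}, {"dx": 0.8, "dy": 5, "dz": -12, "yaw": 0, "gripper": 1}, {"dx": 1.5, "dy": 10, "dz": -12, "yaw": 0, "gripper": 1}]}}

```text
clock: 11.65
tcp_pos: [0.5013, -0.338, 0.175]
orientation: [0.002, 3.137, -0.004]
contact_force: [1.0, 1.5, -0.8]
grip_width: 0.0856
gripper_force: 0.0
```

```bash
cat >> h.py <<'E'
def show():
    from bench import imaging
    f=imaging.grab_frame("side");P,B=blobs(f,.03)
    for m in B:
        q=P[m];h=np.percentile(q[:,2],98);t=q[q[:,2]>h-.005];c=(t.min(0)/2+t.max(0)/2).round(4)
        if h<.14: print(c,np.ptp(t,axis=0).round(3))
E
python3 - <<'E'
from h import *
show()
to(.4757,-.2665,.056)
E
```

```text
[0.5078 0.42   0.0717] [0.049 0.053 0.006]
[ 0.4596 -0.0729  0.0521] [0.028 0.032 0.006]
[ 0.4757 -0.2666  0.0743] [0.061 0.064 0.007]
[ 0.5146 -0.4379  0.0632] [0.041 0.043 0.007]
tcp [ 0.5007 -0.3292  0.173 ] tilt [ 0.001  0.005 -1.   ] shift cm [ 2.47  6.22 11.74] j7 2.22
```

>>> {"op": "send_rows", "data": {"steps": [{"dx": 1.8, "dy": 5, "dz": 0, "yaw": 0, "gripper": 1}, {"dx": 2.5, "dy": 7, "dz": 0, "yaw": 0, "gripper": 1}, {"dx": 2.5, "dy": 7, "dz": 2, "yaw": 0, "gripper": 1}, {"dx": 2.5, "dy": 7, "dz": 4, "yaw": 0, "gripper": 1}, {"dx": 2.5, "dy": 7, "dz": 4, "yaw": 0, "gripper": 1}]}}

```text
clock: 12.32
tcp_pos: [0.4748, -0.2679, 0.1312]
orientation: [-0.0, -3.14, -0.001]
contact_force: [-0.3, 0.1, 0.5]
grip_width: 0.0851
gripper_force: 0.0
```

Run:
```python
from h import *
to(.4757,-.2665,.056)
```

```text
tcp [ 0.4748 -0.2679  0.1312] tilt [-0.002  0.    -1.   ] shift cm [-0.1   0.14  7.52] j7 2.14
```

>>> {"op": "send_rows", "data": {"steps": [{"dx": -0.1, "dy": 0.1, "dz": 3, "yaw": 0, "gripper": 1}, {"dx": -0.1, "dy": 0.1, "dz": 6, "yaw": 0, "gripper": 1}, {"dx": -0.1, "dy": 0.1, "dz": 7.5, "yaw": 0, "gripper": 1}, {"dx": -0.1, "dy": 0.1, "dz": 7.5, "yaw": 0, "gripper": 1}, {"dx": -0.1, "dy": 0.1, "dz": 7.5, "yaw": 0, "gripper": 0.5}], "force": 80}}

```text
clock: 12.95
tcp_pos: [0.4772, -0.2673, 0.0579]
orientation: [-0.0, 3.14, -0.001]
contact_force: [-0.6, -0.3, 0.8]
grip_width: 0.0699
gripper_force: 0.0
```

>>> {"op": "send_rows", "data": {"steps": [{"dx": 0, "dy": 0, "dz": 0, "yaw": 0, "gripper": 0.4}, {"dx": 0, "dy": 0, "dz": 0, "yaw": 0, "gripper": 0.4}, {"dx": 0, "dy": 0, "dz": 0, "yaw": 0, "gripper": 0.4}, {"dx": 0, "dy": 0, "dz": 0, "yaw": 0, "gripper": 0.4}]}}

```text
clock: 13.45
tcp_pos: [0.4774, -0.267, 0.0585]
orientation: [-0.001, 3.139, -0.001]
contact_force: [-1.2, 0.4, 6.0]
grip_width: 0.0628
gripper_force: 87.1
```

>>> {"op": "send_rows", "data": {"steps": [{"dx": 0, "dy": 0, "dz": -2, "yaw": 0, "gripper": 0.4}, {"dx": 0, "dy": 0, "dz": -7, "yaw": 0, "gripper": 0.4}, {"dx": 0, "dy": 1, "dz": -12, "yaw": 0, "gripper": 0.4}, {"dx": 0, "dy": 6, "dz": -12, "yaw": 0, "gripper": 0.4}, {"dx": 0, "dy": 12, "dz": -12, "yaw": 0, "gripper": 0.4}]}}

```text
clock: 14.08
tcp_pos: [0.4767, -0.1465, 0.1784]
orientation: [0.004, 3.138, -0.001]
contact_force: [1.7, 0.6, -3.5]
grip_width: 0.0627
gripper_force: 88.5
```

>>> {"op": "send_rows", "data": {"steps": [{"dx": 0, "dy": 6, "dz": 0, "yaw": 0, "gripper": 0.4}, {"dx": -1.5, "dy": 12, "dz": 0, "yaw": 0, "gripper": 0.4}, {"dx": -5.5, "dy": 16.5, "dz": 0, "yaw": 0, "gripper": 0.4}, {"dx": -10, "dy": 20.5, "dz": 0, "yaw": 0, "gripper": 0.4}, {"dx": -14, "dy": 23.5, "dz": 0, "yaw": 0, "gripper": 0.4}]}}

```text
clock: 14.7
tcp_pos: [0.6174, 0.091, 0.1776]
orientation: [-0.004, 3.141, 0.001]
contact_force: [0.6, -0.9, -1.7]
grip_width: 0.0627
gripper_force: 88.5
```

Run:
```python
from h import *
to(.6315,.0945,.0635)
```

```text
tcp [0.6174 0.091  0.1776] tilt [ 0.001  0.001 -1.   ] shift cm [-1.4   0.34 11.41] j7 1.43
```

>>> {"op": "send_rows", "data": {"steps": [{"dx": -1.4, "dy": 0.6, "dz": 2, "yaw": 0, "gripper": 0.4}, {"dx": -1.4, "dy": 0.6, "dz": 6, "yaw": 0, "gripper": 0.4}, {"dx": -1.4, "dy": 0.6, "dz": 8, "yaw": 0, "gripper": 0.4}, {"dx": -1.4, "dy": 0.6, "dz": 8.5, "yaw": 0, "gripper": 0.4}, {"dx": -1.4, "dy": 0.6, "dz": 8.5, "yaw": 0, "gripper": 0.4}]}}

```text
clock: 15.32
tcp_pos: [0.6307, 0.0942, 0.0927]
orientation: [-0.0, 3.141, 0.0]
contact_force: [0.7, 0.7, -2.8]
grip_width: 0.0624
gripper_force: 88.5
```

Run:
```python
from h import *
from bench import imaging
to(.6315,.0945,.0635)
f=imaging.grab_frame("side");cv2.imwrite("pics/side3c.png",cv2.resize(f["color"][90:240,200:400,::-1],None,fx=3,fy=3))
```

```text
tcp [0.6307 0.0942 0.0927] tilt [ 0.001  0.    -1.   ] shift cm [-0.08  0.03  2.92] j7 1.45
```

View pics/side3c.png

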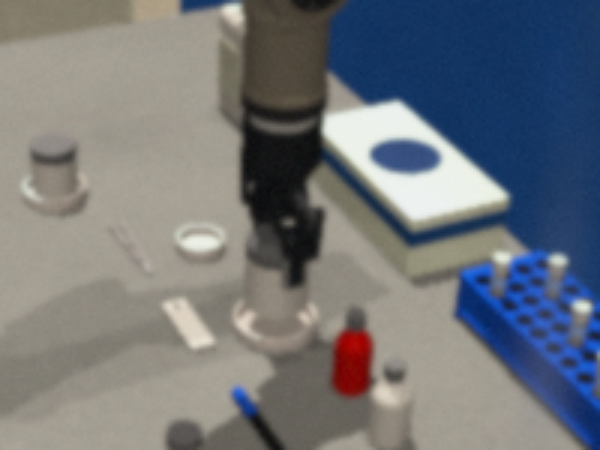

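The crop shows pot_xl upright over the ring of stand_xl at (275,315), and pot_l seated at (55,185). Lowering.

>>> {"op": "send_rows", "data": {"steps": [{"dx": 0, "dy": 0, "dz": 1, "yaw": 0, "gripper": 0.4}, {"dx": 0, "dy": 0, "dz": 1.8, "yaw": 0, "gripper": 0.4}, {"dx": 0, "dy": 0, "dz": 2.4, "yaw": 0, "gripper": 0.4}, {"dx": 0, "dy": 0, "dz": 2.9, "yaw": 0, "gripper": 0.4}, {"dx": 0, "dy": 0, "dz": 3.0, "yaw": 0, "gripper": 0.4}]}}

```text
clock: 16.0
tcp_pos: [0.63, 0.0943, 0.0635]
orientation: [0.0, -3.141, -0.001]
contact_force: [-9.4, -1.1, 21.0]
grip_width: 0.0626
gripper_force: 90.2
```

>>> {"op": "send_rows", "data": {"steps": [{"dx": 0, "dy": 0, "dz": -0.1, "yaw": 0, "gripper": 0.8}, {"dx": 0, "dy": 0, "dz": -0.1, "yaw": 0, "gripper": 1}, {"dx": 0, "dy": 0, "dz": -0.1, "yaw": 0, "gripper": 1}, {"dx": 0, "dy": 0, "dz": -0.1, "yaw": 0, "gripper": 1}]}}

```text
clock: 16.5
tcp_pos: [0.6303, 0.0944, 0.0626]
orientation: [0.001, -3.142, 0.0]
contact_force: [-0.1, 0.5, -0.3]
grip_width: 0.0852
gripper_force: 0.0
```

>>> {"op": "send_rows", "data": {"steps": [{"dx": 0, "dy": 0, "dz": -1.5, "yaw": 0, "gripper": 1}, {"dx": 0, "dy": 0, "dz": -5, "yaw": 0, "gripper": 1}, {"dx": 0, "dy": 0, "dz": -10, "yaw": 0, "gripper": 1}, {"dx": 4, "dy": -3, "dz": -11, "yaw": 0, "gripper": 1}, {"dx": 8.5, "dy": -7.5, "dz": -11, "yaw": 0, "gripper": 1}]}}

```text
clock: 17.12
tcp_pos: [0.5467, 0.0206, 0.1752]
orientation: [-0.005, 3.137, 0.002]
contact_force: [0.6, -1.3, 0.2]
grip_width: 0.0856
gripper_force: 0.0
```

>>> {"op": "send_rows", "data": {"steps": [{"dx": 4.5, "dy": -4.5, "dz": 0, "yaw": 0, "gripper": 1}, {"dx": 8.4, "dy": -9, "dz": 0, "yaw": 0, "gripper": 1}, {"dx": 8.4, "dy": -9.1, "dz": 3, "yaw": 0, "gripper": 1}, {"dx": 8.4, "dy": -9.1, "dz": 5, "yaw": 0, "gripper": 1}, {"dx": 8.4, "dy": -9.1, "dz": 5, "yaw": 0, "gripper": 1}]}}

```text
clock: 17.75
tcp_pos: [0.4615, -0.071, 0.1227]
orientation: [0.0, -3.14, -0.0]
contact_force: [0.1, 0.4, 0.5]
grip_width: 0.0855
gripper_force: 0.0
```

Run:
```python
from h import *
show()
to(.4600,-.0729,.042)
```

```text
[0.5062 0.4236 0.0715] [0.05  0.054 0.007]
[0.6285 0.0934 0.0798] [0.062 0.065 0.007]
[ 0.6553 -0.0196  0.0874] [0.019 0.019 0.006]
[ 0.651  -0.1006  0.0868] [0.018 0.02  0.006]
[ 0.461  -0.0738  0.0529] [0.029 0.032 0.006]
[ 0.6199 -0.2597  0.1109] [0.022 0.022 0.006]
[ 0.5141 -0.4386  0.0634] [0.041 0.042 0.006]
tcp [ 0.4622 -0.071   0.1233] tilt [-0.  0. -1.] shift cm [ 0.22 -0.19  8.13] j7 1.72
```

>>> {"op": "send_rows", "data": {"steps": [{"dx": 0.2, "dy": -0.2, "dz": 4, "yaw": 0, "gripper": 1}, {"dx": 0.2, "dy": -0.2, "dz": 7, "yaw": 0, "gripper": 1}, {"dx": 0.2, "dy": -0.2, "dz": 8.1, "yaw": 0, "gripper": 1}, {"dx": 0.2, "dy": -0.2, "dz": 8.1, "yaw": 0, "gripper": 0.8}, {"dx": 0.2, "dy": -0.2, "dz": 8.1, "yaw": 0, "gripper": 0.4}], "force": 60}}

```text
clock: 18.42
tcp_pos: [0.4611, -0.0729, 0.043]
orientation: [-0.001, 3.14, 0.0]
contact_force: [-0.4, -0.4, 1.0]
grip_width: 0.0517
gripper_force: 0.0
```

>>> {"op": "send_rows", "data": {"steps": [{"dx": 0, "dy": 0, "dz": 0, "yaw": 0, "gripper": 0.2}, {"dx": 0, "dy": 0, "dz": 0, "yaw": 0, "gripper": 0.1}, {"dx": 0, "dy": 0, "dz": 0, "yaw": 0, "gripper": 0.1}, {"dx": 0, "dy": 0, "dz": 0, "yaw": 0, "gripper": 0.1}, {"dx": 0, "dy": 0, "dz": 0, "yaw": 0, "gripper": 0.1}]}}

```text
clock: 19.05
tcp_pos: [0.4609, -0.0729, 0.043]
orientation: [-0.001, 3.14, 0.0]
contact_force: [-2.0, 0.1, 9.0]
grip_width: 0.0304
gripper_force: 58.7
```

>>> {"op": "send_rows", "data": {"steps": [{"dx": 0, "dy": 0, "dz": -2, "yaw": 0, "gripper": 0.1}, {"dx": 0, "dy": 0, "dz": -7, "yaw": 0, "gripper": 0.1}, {"dx": 0, "dy": 1, "dz": -12, "yaw": 0, "gripper": 0.1}, {"dx": 0, "dy": 6, "dz": -12, "yaw": 0, "gripper": 0.1}, {"dx": 0, "dy": 12, "dz": -12, "yaw": 0, "gripper": 0.1}]}}

```text
clock: 19.68
tcp_pos: [0.4608, 0.0476, 0.1634]
orientation: [0.004, 3.138, 0.001]
contact_force: [0.8, 0.3, -0.5]
grip_width: 0.0305
gripper_force: 59.4
```

>>> {"op": "send_rows", "data": {"steps": [{"dx": -1.5, "dy": 5.5, "dz": 0, "yaw": 0, "gripper": 0.1}, {"dx": -5, "dy": 10, "dz": 0, "yaw": 0, "gripper": 0.1}, {"dx": -8.5, "dy": 14, "dz": 0, "yaw": 0, "gripper": 0.1}, {"dx": -12, "dy": 18, "dz": 0, "yaw": 0, "gripper": 0.1}, {"dx": -15, "dy": 20.5, "dz": 0, "yaw": 0, "gripper": 0.1}]}}

```text
clock: 20.3
tcp_pos: [0.6107, 0.255, 0.1622]
orientation: [-0.005, 3.141, 0.002]
contact_force: [0.5, 0.8, -0.5]
grip_width: 0.0308
gripper_force: 59.4
```

>>> {"op": "send_rows", "data": {"steps": [{"dx": -0.6, "dy": 0.7, "dz": 1, "yaw": 0, "gripper": 0.1}, {"dx": -0.6, "dy": 0.7, "dz": 5, "yaw": 0, "gripper": 0.1}, {"dx": -0.6, "dy": 0.7, "dz": 8, "yaw": 0, "gripper": 0.1}, {"dx": -0.6, "dy": 0.7, "dz": 9, "yaw": 0, "gripper": 0.1}, {"dx": -0.6, "dy": 0.7, "dz": 9, "yaw": 0, "gripper": 0.1}]}}

```text
clock: 20.92
tcp_pos: [0.6155, 0.2586, 0.0717]
orientation: [0.0, -3.141, 0.001]
contact_force: [0.0, 0.6, 0.1]
grip_width: 0.0305
gripper_force: 59.4
```

Run:
```python
from h import *
from bench import imaging
to(.617,.259,.048)
f=imaging.grab_frame("side");cv2.imwrite("pics/side4c.png",cv2.resize(f["color"][90:240,180:380,::-1],None,fx=3,fy=3))
```

```text
tcp [0.6155 0.2586 0.0717] tilt [-0.001 -0.001 -1.   ] shift cm [-0.15  0.05  2.37] j7 1.19
```

View pics/side4c.png

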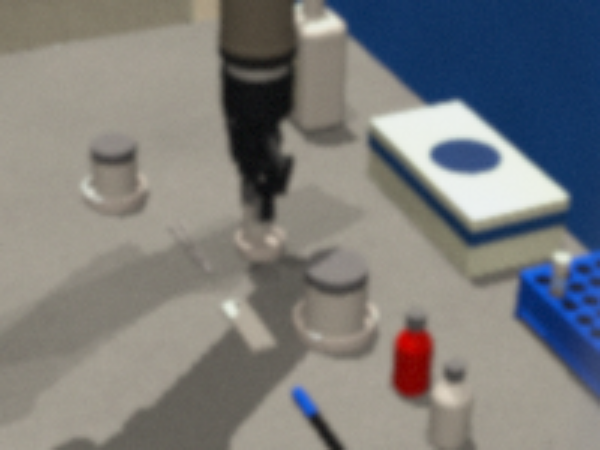

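The crop shows pot_s upright over stand_s at (260,240), with pot_l and pot_xl seated. Lowering.

>>> {"op": "send_rows", "data": {"steps": [{"dx": -0.1, "dy": 0.05, "dz": 0.8, "yaw": 0, "gripper": 0.1}, {"dx": -0.1, "dy": 0.05, "dz": 1.5, "yaw": 0, "gripper": 0.1}, {"dx": -0.1, "dy": 0.05, "dz": 2, "yaw": 0, "gripper": 0.1}, {"dx": -0.1, "dy": 0.05, "dz": 2.4, "yaw": 0, "gripper": 0.1}, {"dx": -0.1, "dy": 0.05, "dz": 2.5, "yaw": 0, "gripper": 0.1}]}}

```text
clock: 21.6
tcp_pos: [0.6169, 0.2597, 0.048]
orientation: [0.001, -3.141, -0.0]
contact_force: [-5.6, -2.3, 16.9]
grip_width: 0.0305
gripper_force: 60.6
```

>>> {"op": "send_rows", "data": {"steps": [{"dx": 0, "dy": 0, "dz": -0.1, "yaw": 0, "gripper": 0.5}, {"dx": 0, "dy": 0, "dz": -0.1, "yaw": 0, "gripper": 0.8}, {"dx": 0, "dy": 0, "dz": -0.1, "yaw": 0, "gripper": 1}, {"dx": 0, "dy": 0, "dz": -0.1, "yaw": 0, "gripper": 1}, {"dx": 0, "dy": 0, "dz": -0.1, "yaw": 0, "gripper": 1}]}}

```text
clock: 22.22
tcp_pos: [0.6169, 0.2597, 0.0477]
orientation: [0.001, -3.141, 0.0]
contact_force: [0.0, -0.7, -0.4]
grip_width: 0.0851
gripper_force: 0.0
```

>>> {"op": "send_rows", "data": {"steps": [{"dx": 0, "dy": 0, "dz": -1.5, "yaw": 0, "gripper": 1}, {"dx": 0, "dy": 0, "dz": -5, "yaw": 0, "gripper": 1}, {"dx": 0, "dy": 0, "dz": -10, "yaw": 0, "gripper": 1}, {"dx": 0, "dy": 0, "dz": -15, "yaw": 0, "gripper": 1}, {"dx": 0, "dy": 0, "dz": -20, "yaw": 0, "gripper": 1}]}}

```text
clock: 22.85
tcp_pos: [0.6169, 0.2595, 0.2508]
orientation: [-0.001, 3.14, 0.001]
contact_force: [0.6, 0.9, -0.8]
grip_width: 0.0853
gripper_force: 0.0
```

>>> {"op": "send_rows", "data": {"steps": [{"dx": 4, "dy": 0, "dz": 0, "yaw": 0, "gripper": 1}, {"dx": 9, "dy": 0, "dz": 0, "yaw": 0, "gripper": 1}, {"dx": 12, "dy": 0, "dz": 0, "yaw": 0, "gripper": 1}, {"dx": 12, "dy": 0, "dz": 0, "yaw": 0, "gripper": 1}, {"dx": 12, "dy": 0, "dz": 0, "yaw": 0, "gripper": 1}]}}

```text
clock: 23.48
tcp_pos: [0.4978, 0.2596, 0.2488]
orientation: [-0.0, 3.14, 0.001]
contact_force: [0.6, 0.2, 0.1]
grip_width: 0.0856
gripper_force: 0.0
```

Run:
```python
from h import *
from bench import imaging
show()
f=imaging.grab_frame("side");cv2.imwrite("pics/side5.png",f["color"][:,:,::-1])
```

```text
[0.5066 0.4238 0.0718] [0.051 0.055 0.007]
[0.617  0.2579 0.058 ] [0.031 0.032 0.007]
[0.628  0.0914 0.0795] [0.064 0.064 0.007]
[ 0.6571 -0.0191  0.0862] [0.016 0.019 0.006]
[ 0.652  -0.1008  0.0874] [0.019 0.021 0.007]
[ 0.6211 -0.2598  0.111 ] [0.025 0.023 0.007]
[ 0.5146 -0.4379  0.0632] [0.042 0.042 0.006]
```

View pics/side5.png

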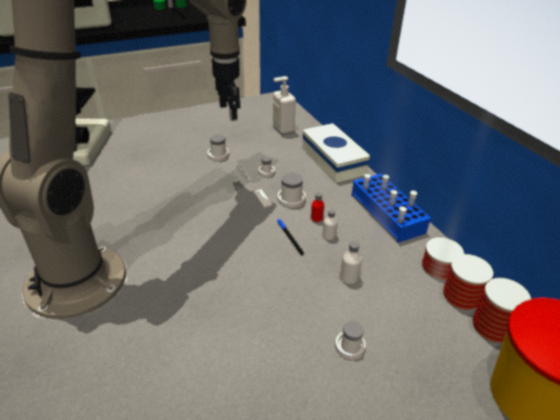

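All four pots are seated, at (217,148), (266,165), (291,190) and (350,338). Their lid heights are pot height plus 5 mm, they are centred within 2–3 mm, and the bottles haven't moved. Handing in.

```bash
python3 -c "
from bench import workorder
print(workorder.hand_in())"
```

```text
the job is handed in; nothing more can be done
None
```

All four pots are upright on the floor of their own-size stands, the two bottles are where they began, and the job was handed in at about 24 s; the hand-in gave no verdict.

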